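# Start the fume absorber with light touches

## Task

Get the bench ready for soldering with light fingertip touches only, in this order: push down the raised end of the rocker on the long power block until it has tipped fully over, then press the round button on the fume absorber fully in (it stays in), then tap the oblong key on the little timer well down and let it spring back. Pick nothing up, press gently, leave all three devices and everything else on the bench standing where they are, and finish with the hand clear.

Things in the scene. Friction and masses are not known exactly. Their poses are not given: they have to be found in the camera images.
- power_block: Power block: long low white case, 160 x 70 x 40 mm (x, y, z), two round sockets on top towards its -x end and one wide black rocker towards its +x end. 0.8 kg or so. Loose; its origin is the centre of its underside, z up. 
- rocker (a joint): Tilt of the rocker, rad: 0 = off (the end towards the block's +x is up), 0.4 = on, at its stop (that end is down). It starts between 0 and 0.05. The rocker is a plain black plate 70 x 36 x 8 mm that turns about a level line along the block's y at block x = 35 mm, height 53 mm. It stays tilted wherever it is left; 2 to 3 N on the raised end moves it, more if pressed nearer the pivot. The pivot sits on rubber: it gives 0.4 mm per newton, up to 6 mm, and springs back.
- rocker_raised_end (a point): Point on the upper face of the rocker, 7 mm in from the end that stands up when off, middle of its width: the place to press. About 62 mm above the bench when off; it sinks 10 to 11 mm on the way to fully on, and 2 to 3 mm more while pressed (rubber). Moves and turns with the rocker.
- absorber: Solder-fume absorber: grey box, 140 x 120 x 75 mm (x, y, z), with a round fan grille 96 mm across on top (up to 78 mm high) and one round black push button on top near the middle of its -x edge. 0.95 kg or so. Loose; its origin is the centre of its underside, z up. 
- fan_button (a joint): How far the plunger of the absorber's button is pushed in, m: 0 = out (off), 0.010 = fully in, at its stop (on). It stays wherever it is pushed to; about 4 N moves it. Its cap is cushioned: it gives 0.4 mm per newton, up to 6 mm, and springs back.
- fan_button_top (a point): Centre of the top face of the absorber's round button cap (31 mm across), 50 mm from the box's middle towards its -x. The face is 19 mm above the case (94 mm above the bench) when out, 9 mm above the case when fully in and released, and 2 to 3 mm lower while pressed (cushion). Moves with the cap.
- timer: Countdown timer: small grey case, 75 x 64 x 34 mm (x, y, z), with a flat green window towards +x and one oblong black key towards -x on top. 0.3 kg or so. Loose; its origin is the centre of its underside, z up. 
- timer_key (a joint): How far the timer's key is pushed down, m: 0 = up, 0.012 = its stop. A spring returns it: 1.2 N to start, then 1.2 N more per millimetre; the timer takes a tap that pushes it down by a third or more.
- timer_key_top (a point): Centre of the top face of the timer's key (24 x 46 mm, long along the timer's y), 14 mm from the case's middle towards its -x. The face is 16 mm above the case (50 mm above the bench) when up. Moves with the key.
- card_box: Bystander, not to be disturbed: small closed cardboard box, 58 x 40 x 22 mm. Loose; origin at the centre of its underside.
- tape_roll: Bystander, not to be disturbed: roll of paper tape lying flat, 66 mm across, 19 mm high. Loose; origin at the centre of its underside.
- glue_jar: Bystander, not to be disturbed: amber jar with a white cap, 44 mm across, 58 mm high. Loose; origin at the centre of its underside.
- small_dish: Bystander, not to be disturbed: small white open dish, 60 mm across, 30 mm high. Loose; origin at the centre of its underside.
- scraper: Bystander, not to be disturbed: flat scraper with a yellow handle lying on the bench, long axis x. Loose; origin at the centre of its underside.
- marker: Bystander, not to be disturbed: marker pen lying flat, 130 mm long, 13 mm thick, along its x. Loose; origin at the centre of its underside.
Things that resemble listed ones, but are neither listed nor needed, are in the scene too. Leave any purple look-alike of the timer alone.

How it is judged:
By the outcome, as a careful person would: the job done as asked, in the order asked, and still so for the second after the job is handed in, with the robot touching nothing.
It also fails if it takes over 53 s, if anything falls off the work surface, if the arm or the gripper's body presses on something with over 40 N, if the wrist force passes 120 N, or if a joint passes its speed limit or range.

## Robot

A 6-joint arm with a two-finger parallel gripper is mounted at the origin on the work surface. World frame = base frame: x ahead of the robot, y to its left, z up, the work surface at z = 0. Lengths are in m, angles in degrees, forces in N, time in s.
With the tool pointing down it reaches from about 0.4 to 0.825 m from the base axis. Payload 7 kg.
Tool frame: the origin (TCP) lies at the very end of the fingers, on their centre line; the grasp point (between the pads) lies 19 mm behind it; z points along the fingers, y is the line along which they close (so a half turn about z gives the same grasp; the last joint's range is limited). The gripper opens to 88 mm and grips with 3 to 60 N. Pads are 19 mm wide; open, the fingers measure 130 mm over their backs; the gripper's body (78 mm by 193 mm) begins 47 mm behind the grasp point.
Start: joints at [-52.993, 20.546, 0.682, 0, -70.136, -16.507], TCP at [0.236, -0.632, 0.227] pointing down, gripper open.
Joint ranges: [-176.03, 176.03], [-82.01, 121.73], [-58.28, 71.71], [-173.87, 95.51], [-174.79, -0.11], [-173.66, 173.66]. Speed limits (degrees/s): [136.94, 136.94, 172.46, 180, 180, 180].

## Interface

Orientations are given as [roll, pitch, yaw] about the fixed x, y, z axes, in that order (R = Rz(yaw) Ry(pitch) Rx(roll)).
In Python, from plant import ctrl gives the robot as it stands.
- The arm moves only by the tool carry_out, never from a script. Its argument "deltas" is a list that holds one entry, the list of rows, each a list of 5 numbers: the shift along the tool's x, y, z scaled (see below), then the turn about the tool's z scaled (see below), then the opening, from -1 (shut) to 1 (fully open). A call has 1 to 5 rows; each row is the pose to reach, as a shift and turn from the pose commanded when the call began, along the tool's axes at that moment, turning the shorter way round; what a row does not reach only later rows make up. The controller multiplies each number of a shift by 20 cm and each number of a turn by 2 pi rad. A row lasts 1/10 s, in which the tool goes at most 50 mm and 8.59 degrees, less where a joint would pass 70% of its speed; a pose out of reach is approached as far as the arm can. A call with a number of a shift or a turn outside -1 to 1 is refused whole. A call with a gripper value outside its range is refused whole. The fingers move at their own pace and stop on an object; the grip force is fixed at half the most. Time passes only in rows, so rows that repeat a pose let the fingers close. It gives the time, the measured TCP pose, the force, the opening and the grip force at its end, in the units of the state.
- ctrl.get_obs(): the state, without advancing time (a new reading comes with each control period).
- ctrl.snapshot(name): name is "side" or "top" or "wrist"; returns a dict with "color" (420x560x3 uint8, red, green, blue), "camera_matrix" (3x3 intrinsics, pixels), "k1" (the pictures are not rectified: a ray, as slopes to the right and down, at radius r is drawn at 1 + k1 r^2 times it, then the intrinsics apply), "R" (3x3) and "t" (3): a world point X has camera coordinates R X + t. Camera axes: x right, y down, z forward; pixel columns grow to the right and rows downward; lengths in m; the calibration is good to about 2 mm. A picture is of the moment at which its call begins. There is no depth.
- ctrl.close_job(): hands the job in; it is judged then, once.
Trained networks look in a picture, given as the dict that the camera call returned (one of the last four; its "shot" number tells which), for a name from the list of things; names that differ only in an ending like _2 or _b are one class to them, and where a whole thing is asked for, a point or a joint stands for the part that bears it (a point fixed in the world has none). Each returns a list of dicts, best first, with "p" (0 to 1); they miss things now and then, are a little off and sometimes report something else, mostly with a low value. They report only what shows in the picture. A call takes as long as a camera call. They do not tell look-alikes from the thing itself.
- ctrl.search_frame(picture, name): "centre" ([column, row] in pixels, amid what is visible of it).
- ctrl.silhouettes(picture, name): "mask" (420x560 bool, what is visible of it) and "centre" ([column, row] in pixels, amid what is visible of it).
- ctrl.spot_point(picture, name): "centre" ([column, row] in pixels: a listed point, or the origin of a listed thing).
The state is a dict: "clock": time; "joint_pos": joint angles; "qvel": joint speeds; "tau": joint torques, N m; "tool_pos": TCP position; "orientation": TCP orientation; "force": force on the tool from outside, world axes, zero at the start; "moment": the same for the moment, N m; "opening": finger opening in m; "gripper_force": force on a finger pad.
Only numpy, scipy, OpenCV 4.12 (cv2) and the standard library are available. Lean on these libraries where they do the work, as an engineer would, in place of code of your own. Each camera call takes 0.05 s, during which the arm holds its last target. There are 200 camera calls.

## Working session

There is one attempt and no reset: what is moved stays moved. The work goes in short steps, Python scripts to look and compute and a tool call to move; the robot and the scene stay as the last step left them, time stands still between calls to the robot, and variables do not carry over. Pictures are saved under pics/ and viewed, at most 10 in all, crops included, and the job is handed in when it is done.

Besides the shell and the picture viewer there is one more tool, called after "Request:" as a command line: name --argument value ..., lists and objects as JSON in quotes. carry_out: Moves the arm, as the interface text tells. Its arguments: {"type":"object","properties":{"deltas":{"type":"array"}},"required":["deltas"]}

```bash
mkdir -p pics; ls
python3 - <<'E'
from plant import ctrl
import cv2,pickle
o=ctrl.get_obs();print({k:o[k] for k in("clock","tool_pos","orientation","force","opening")})
S={}
for n in("top","side"):
    s=ctrl.snapshot(n);S[n]=s;cv2.imwrite(f"pics/{n}0.png",s["color"][:,:,::-1])
    for q in("rocker_raised_end","fan_button_top","timer_key_top","power_block","absorber","timer"):
        print(n,q,[([round(float(v)) for v in d["centre"]],round(d["p"],2)) for d in ctrl.spot_point(s,q)])
pickle.dump(S,open("s0.pkl","wb"))
E
```

```text
pics
{'clock': 0.0, 'tool_pos': array([ 0.23619478, -0.63177885,  0.22563102]), 'orientation': array([ 1.79905040e+02, -6.62366908e-03, -1.59507976e+02]), 'force': array([ 0.30883577, -0.31460929, -0.03840733]), 'opening': 0.08726357646194728}
top rocker_raised_end [([204, 212], 0.55)]
top fan_button_top [([312, 163], 0.53), ([291, 236], 0.49), ([359, 236], 0.39)]
top timer_key_top [([312, 162], 0.56), ([382, 193], 0.45), ([360, 236], 0.42), ([290, 236], 0.37)]
top power_block []
top absorber [([276, 224], 0.71), ([317, 264], 0.63)]
top timer [([378, 195], 0.84), ([355, 235], 0.69)]
side rocker_raised_end [([250, 284], 0.66), ([309, 191], 0.37)]
side fan_button_top [([305, 205], 0.49), ([197, 272], 0.21)]
side timer_key_top [([315, 178], 0.52), ([273, 160], 0.44), ([267, 403], 0.26)]
side power_block [([265, 318], 0.72)]
side absorber [([287, 238], 0.64)]
side timer [([276, 170], 0.96), ([309, 190], 0.65), ([252, 284], 0.42), ([287, 238], 0.31)]
```

View pics/top0.png

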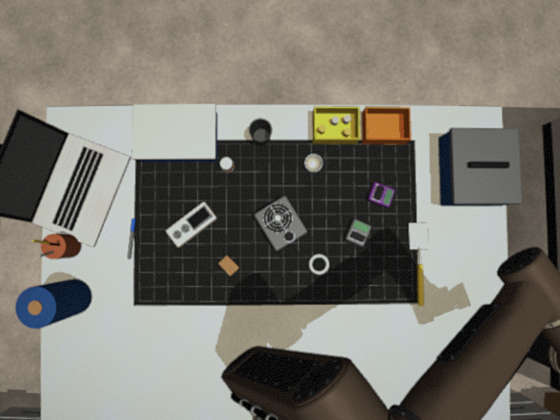

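View pics/side0.png

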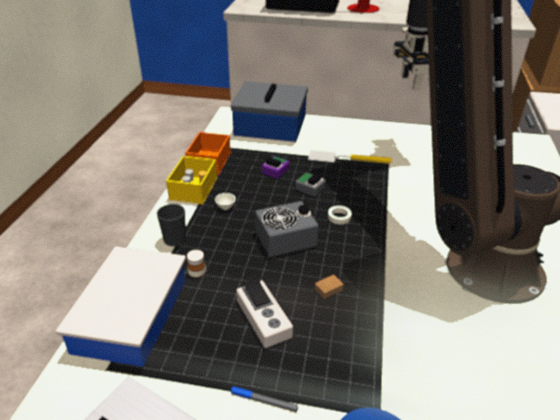

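The top picture shows the power block at (191,224) with its rocker near (202,214). The absorber is at (280,222) with its button at (290,236). The grey timer is at (358,233), and the purple look-alike at (382,194) must be left alone. Other things that could be mistaken for the targets are the dish (313,162), the black cup (260,130) and the tape roll (319,264). I'll check the choice in one close crop.

```bash
cat > h.py <<'E'
import numpy as np,cv2
def ray(s,px):
    K=s["camera_matrix"];d=np.array([(px[0]-K[0,2])/K[0,0],(px[1]-K[1,2])/K[1,1]]);u=d.copy()
    for _ in range(20):u=d/(1+s["k1"]*(u@u))
    R=s["R"];return -R.T@s["t"],R.T@np.array([u[0],u[1],1])
def at(s,px,z):
    c,r=ray(s,px);return c+r*(z-c[2])/r[2]
def proj(s,X):
    p=s["R"]@np.array(X)+s["t"];u=p[:2]/p[2];u=u*(1+s["k1"]*(u@u));K=s["camera_matrix"]
    return np.array([K[0,0]*u[0]+K[0,2],K[1,1]*u[1]+K[1,2]])
E
python3 - <<'E'
from h import *
import pickle
S=pickle.load(open("s0.pkl","rb"));s=S["top"]
print(-s["R"].T@s["t"],s["R"].round(2).tolist())
for n,p,z in [("rock",(204,212),.062),("btn",(290,236),.094),("key",(355,231),.05),("block",(191,224),.04),("abs",(280,222),.075),("timer",(358,233),.034),("purple",(382,194),.034)]:print(n,at(s,p,z).round(3))
c=s["color"][:,:,::-1]
a=cv2.resize(c[170:270,150:310],None,fx=5,fy=5,interpolation=cv2.INTER_CUBIC)
b=cv2.resize(c[205:255,330:390],None,fx=2,fy=2)
a[:100,-120:]=b
cv2.imwrite("pics/crop0.png",a)
E
```

```text
[0.48815326 0.0054732  1.41514455] [[-0.0, -1.0, 0.02], [-1.0, 0.0, -0.06], [0.06, -0.02, -1.0]]
rock [0.578 0.234 0.062]
btn [ 0.499 -0.042  0.094]
key [ 0.515 -0.256  0.05 ]
block [0.54 0.28 0.04]
abs [ 0.544 -0.011  0.075]
timer [ 0.508 -0.269  0.034]
purple [ 0.638 -0.352  0.034]
```

View pics/crop0.png

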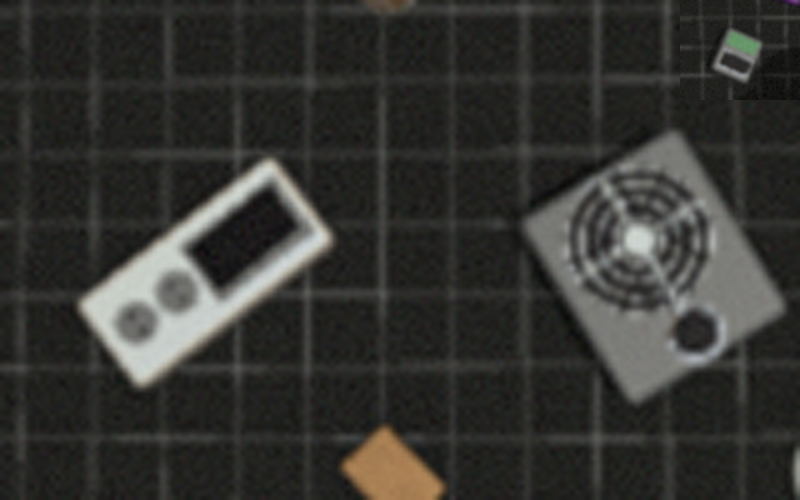

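The crop confirms the choice. On the power block, the raised rocker end is at about crop (282,213), which is px (206.4,212.6). The absorber button is at px (289.4,236). The grey/green timer's black key is at px (358,236.5).

```bash
cat >> h.py <<'E'
from scipy.spatial.transform import Rotation as Ro
def go(o,tgt,yaw):
    R=Ro.from_euler("xyz",o["orientation"],degrees=True).as_matrix()
    d=R.T@(np.array(tgt)-o["tool_pos"])
    cy=np.degrees(np.arctan2(R[1,0],R[0,0])); dy=(yaw-cy+180)%360-180
    print("shift/0.2",(d/.2).round(4),"worldyaw change",round(dy,1),"turn",round(-dy/360,4),"rows>=",np.ceil(max(np.linalg.norm(d)/.05,abs(dy)/8.59)))
E
python3 - <<'E'
from h import *
import pickle
from plant import ctrl
s=pickle.load(open("s0.pkl","rb"))["top"]
w=lambda x,y,z:at(s,(150+x/5,170+y/5),z)
a=[w(78,303,.04),w(270,158,.04),w(334,240,.04),w(142,388,.04)]
c=sum(a)/4;d=a[1]+a[2]-a[0]-a[3];y=np.degrees(np.arctan2(d[1],d[0]));u=d/np.linalg.norm(d)
print("block",c.round(3),y.round(1),"raised",(c+u*.063).round(3),w(282,213,.062).round(3))
b=[w(522,222,.075),w(676,130,.075),w(785,308,.075),w(636,404,.075)]
print("abs",(sum(b)/4).round(3),"edge yaw",np.degrees(np.arctan2(*(b[2]-b[1])[1::-1])).round(1),"btn",w(697,330,.094).round(3))
print("key",at(s,(358,236.5),.05).round(3))
p=c+u*.068
go(ctrl.get_obs(),[p[0],p[1],.18],y+180)
E
```

```text
block [0.539 0.279 0.04 ] -52.7 raised [0.577 0.229 0.04 ] [0.576 0.226 0.062]
abs [ 0.54  -0.014  0.075] edge yaw -148.9 btn [ 0.499 -0.04   0.094]
key [ 0.497 -0.266  0.05 ]
shift/0.2 [-3.1107  3.414   0.2328] worldyaw change -73.2 turn 0.2033 rows>= 19.0
```

Request:
carry_out --deltas '[[[-0.83, 0.91, 0.05, 0, -1], [-0.83, 0.91, 0.05, 0, -1], [-0.83, 0.91, 0.05, 0, -1], [-0.83, 0.91, 0.05, 0, -1], [-0.83, 0.91, 0.05, 0, -1]]]'

```text
clock: 1.2
tool_pos: [0.3285, -0.4018, 0.2167]
orientation: [-180.0, 0.0, -159.5]
force: [2.2, -0.7, 0.9]
opening: 0.0529
gripper_force: 0.0
```

Request:
carry_out --deltas '[[[-0.83, 0.91, 0.05, 0, -1], [-0.83, 0.91, 0.05, 0, -1], [-0.83, 0.91, 0.05, 0, -1], [-0.83, 0.91, 0.05, 0, -1], [-0.83, 0.91, 0.05, 0, -1]]]'

```text
clock: 1.7
tool_pos: [0.4204, -0.173, 0.2071]
orientation: [-180.0, 0.1, -159.5]
force: [1.6, -0.3, 0.1]
opening: 0.0132
gripper_force: 0.0
```

Request:
carry_out --deltas '[[[-0.83, 0.91, 0.05, 0.1, -1], [-0.83, 0.91, 0.05, 0.1, -1], [-0.83, 0.91, 0.05, 0.1, -1], [-0.83, 0.91, 0.05, 0.1, -1], [-0.83, 0.91, 0.05, 0.1, -1]]]'

```text
clock: 2.2
tool_pos: [0.5053, 0.0385, 0.1977]
orientation: [180.0, 0.1, 164.2]
force: [0.4, -0.6, 0.2]
opening: 0.0004
gripper_force: 0.0
```

Run:
```python
from h import *
from plant import ctrl
o=ctrl.get_obs();print(o["clock"],o["tool_pos"],o["orientation"],o["force"],o["opening"])
go(o,[.580,.225,.18],127.3)
```

```text
2.2 [0.50534687 0.0385172  0.19774537] [1.79962906e+02 5.08543967e-02 1.64193138e+02] [ 0.41412046 -0.59057777  0.16677517] 0.0003928041676554439
shift/0.2 [-0.1051  0.9988  0.0895] worldyaw change -36.9 turn 0.1025 rows>= 5.0
```

Request:
carry_out --deltas '[[[-0.1, 0.99, 0.09, 0.1025, -1], [-0.1, 0.99, 0.09, 0.1025, -1], [-0.1, 0.99, 0.09, 0.1025, -1], [-0.1, 0.99, 0.09, 0.1025, -1], [-0.1, 0.99, 0.09, 0.1025, -1]]]'

```text
clock: 2.7
tool_pos: [0.5929, 0.2058, 0.1756]
orientation: [179.7, -2.7, 130.4]
force: [-1.0, -0.5, 0.4]
opening: 0.0003
gripper_force: 0.0
```

Run:
```python
from h import *
from plant import ctrl
import pickle
o=ctrl.get_obs();print(o["clock"],o["tool_pos"],o["orientation"],o["force"],o["opening"])
s=ctrl.snapshot("wrist");pickle.dump(s,open("w1.pkl","wb"))
for d in ctrl.spot_point(s,"rocker_raised_end"):print(d["centre"],d["p"],at(s,d["centre"],.062))
print(proj(s,[.576,.227,.062]),-s["R"].T@s["t"])
cv2.imwrite("pics/w1.png",s["color"][:,:,::-1])
```

```text
2.7 [0.59285206 0.20581991 0.17560817] [179.67261709  -2.7071804  130.36903167] [-1.01034181 -0.46361404  0.40613257] 0.0003087242839473921
[274.26922762 181.54393892] [0.5419194  0.26373388 0.33790902]
```

View pics/w1.png

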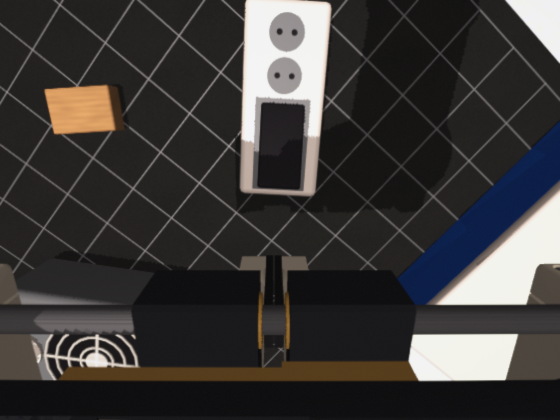

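The wrist view shows the rocker at cols 258–303, rows 103–190, with the raised end nearest the hand at about (281,181).

Run:
```python
from h import *
from plant import ctrl
import pickle
s=pickle.load(open("w1.pkl","rb"))
print(at(s,(280.5,181),.062))
P=[at(s,p,.04) for p in [(247,0),(331,3),(315,194),(241,192)]];print(np.round(P,3).tolist())
d=P[2]+P[3]-P[0]-P[1];print(np.degrees(np.arctan2(d[1],d[0])),"ctr",sum(P)/4, "raised",sum(P)/4+.063*d/np.linalg.norm(d))
s=ctrl.snapshot("wrist");print(ctrl.get_obs()["tool_pos"],ctrl.get_obs()["orientation"],proj(s,[.576,.227,.062]))
for d in ctrl.silhouettes(s,"rocker"):
    m=d["mask"].astype("uint8");print(d["p"],d["centre"],cv2.boundingRect(m),cv2.minAreaRect(cv2.findNonZero(m)))
go(ctrl.get_obs(),[.578,.2245,.09],127.3)
```

```text
[0.57966225 0.23070758 0.062     ]
[[0.468, 0.321, 0.04], [0.52, 0.362, 0.04], [0.614, 0.239, 0.04], [0.562, 0.197, 0.04]]
-52.662243688814826 ctr [0.54125982 0.27976044 0.04      ] raised [0.57947011 0.22967078 0.04      ]
[0.5909476  0.20106245 0.1767829 ] [179.71147678  -2.65809242 130.02869113] [278.85961266 178.57977624]
0.74 [285.4, 140.9] (263, 100, 45, 85) ((284.7821350097656, 142.06167602539062), (43.119388580322266, 84.86090087890625), 1.5481576919555664)
0.31 [290.8, 94.4] (244, 0, 92, 194) ((288.3599548339844, 95.37445068359375), (87.26830291748047, 193.92153930664062), 2.070030689239502)
shift/0.2 [0.1112 0.0248 0.4423] worldyaw change -2.7 turn 0.0076 rows>= 2.0
```

Run:
```python
from h import *
from plant import ctrl
o=ctrl.get_obs();print(o["clock"],o["joint_pos"].round(2),o["qvel"].round(2),o["tool_pos"],o["orientation"])
go(o,[.5805,.226,.085],127.3)
```

```text
2.9 [  34.97   18.2    -8.24   -2.97  -63.5  -173.61] [ 0.15 -1.25 -0.49 -0.02  0.1  -0.02] [0.5907272  0.20086141 0.17731853] [179.67334243  -2.64185426 130.04263127]
shift/0.2 [0.1077 0.0391 0.4673] worldyaw change -2.7 turn 0.0076 rows>= 2.0
```

Joint 6 is at its range end, so I'll turn the hand the other way by half a turn, which gives the same fingertip footprint.

Request:
carry_out --deltas '[[[0, 0, 0, -0.115, -1], [0, 0, 0, -0.115, -1], [0, 0, 0, -0.115, -1], [0, 0, 0, -0.115, -1], [0, 0, 0, -0.115, -1]]]'

```text
clock: 3.4
tool_pos: [0.5904, 0.2008, 0.1784]
orientation: [177.9, -1.7, 171.8]
force: [0.6, 0.7, -0.1]
opening: 0.0
gripper_force: 0.0
```

Request:
carry_out --deltas '[[[0, 0, 0, -0.115, -1], [0, 0, 0, -0.115, -1], [0, 0, 0, -0.115, -1], [0, 0, 0, -0.115, -1], [0, 0, 0, -0.115, -1]]]'

```text
clock: 3.9
tool_pos: [0.5904, 0.2008, 0.1784]
orientation: [177.3, 0.1, -146.8]
force: [0.2, -0.2, -0.2]
opening: 0.0004
gripper_force: 0.0
```

Request:
carry_out --deltas '[[[0, 0, 0, -0.115, -1], [0, 0, 0, -0.115, -1], [0, 0, 0, -0.115, -1], [0, 0, 0, -0.115, -1], [0, 0, 0, -0.115, -1]]]'

```text
clock: 4.4
tool_pos: [0.5904, 0.2008, 0.1784]
orientation: [178.1, 1.8, -105.4]
force: [0.2, 0.0, -0.4]
opening: 0.0002
gripper_force: 0.0
```

Request:
carry_out --deltas '[[[0, 0, 0, -0.115, -1], [0, 0, 0, -0.115, -1], [0, 0, 0, -0.115, -1], [0, 0, 0, -0.115, -1], [0, 0, 0, -0.115, -1]]]'

```text
clock: 4.9
tool_pos: [0.5904, 0.2008, 0.1784]
orientation: [179.8, 2.7, -64.0]
force: [-0.4, -0.3, -0.2]
opening: 0.0005
gripper_force: 0.0
```

Run:
```python
from h import *
from plant import ctrl
o=ctrl.get_obs();print(o["clock"],o["joint_pos"].round(2),o["qvel"].round(2),o["tool_pos"],o["orientation"],o["force"])
go(o,[.5805,.226,.085],-52.7)
```

```text
4.9 [ 34.99  18.07  -8.28  -2.97 -63.49  -7.67] [-5.000e-02 -8.000e-02  4.000e-02 -1.000e-02 -0.000e+00  6.832e+01] [0.59041796 0.20079875 0.1784318 ] [179.77149458   2.65215003 -64.00619965] [-0.37251946 -0.30589788 -0.23879125]
shift/0.2 [-0.1132 -0.0125  0.4729] worldyaw change 11.3 turn -0.0314 rows>= 2.0
```

Request:
carry_out --deltas '[[[-0.113, -0.0125, 0.4, -0.0314, -1], [-0.113, -0.0125, 0.4, -0.0314, -1], [-0.113, -0.0125, 0.473, -0.0314, -1], [-0.113, -0.0125, 0.473, -0.0314, -1], [-0.113, -0.0125, 0.473, -0.0314, -1]]]'

```text
clock: 5.4
tool_pos: [0.5819, 0.2264, 0.0855]
orientation: [-179.7, 2.6, -53.1]
force: [0.6, 1.0, 1.3]
opening: 0.0002
gripper_force: 0.0
```

Run:
```python
from h import *
from plant import ctrl
import pickle
o=ctrl.get_obs();print(o["clock"],o["tool_pos"],o["orientation"],o["force"])
R=Ro.from_euler("xyz",o["orientation"],degrees=True).as_matrix();print("down 10mm",R.T@[0,0,-.05])
go(o,[.5805,.226,.066],-52.7)
s=ctrl.snapshot("wrist");pickle.dump(s,open("w2.pkl","wb"));cv2.imwrite("pics/w2.png",s["color"][:,:,::-1])
print(proj(s,[.578,.229,.062]),proj(s,o["tool_pos"]))
```

```text
5.4 [0.58186785 0.22643847 0.08553447] [-179.70241838    2.62872377  -53.08265589] [0.61036905 0.95995693 1.32070582]
down 10mm [0.00229319 0.00025941 0.04994671]
shift/0.2 [0.0021 0.0073 0.0976] worldyaw change 0.4 turn -0.0011 rows>= 1.0
[275.46003816 257.44867137] [272.58069826 271.54989807]
```

View pics/w2.png

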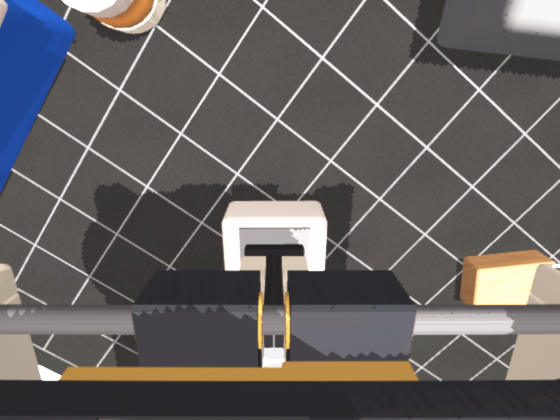

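The wrist view shows the raised end's edge centred at (274.5,246). The fingers sit over it at col 273 and a few mm outward, as planned. Now down gently.

Request:
carry_out --deltas '[[[0.003, 0.005, 0.05, 0, -1], [0.004, 0.006, 0.09, 0, -1], [0.005, 0.006, 0.105, 0, -1], [0.006, 0.006, 0.12, 0, -1], [0.006, 0.006, 0.13, 0, -1]]]'

```text
clock: 5.95
tool_pos: [0.5803, 0.2257, 0.0579]
orientation: [-179.8, 2.6, -53.0]
force: [0.2, -1.8, 2.5]
opening: 0.0004
gripper_force: 1.1
```

Request:
carry_out --deltas '[[[0.0005, 0, 0.01, 0, -1], [0.001, 0, 0.02, 0, -1], [0.0012, 0, 0.025, 0, -1], [0.0014, 0, 0.03, 0, -1], [0.0014, 0, 0.03, 0, -1]]]'

```text
clock: 6.45
tool_pos: [0.5804, 0.2261, 0.052]
orientation: [-179.8, 2.7, -53.0]
force: [0.9, -1.3, 3.1]
opening: 0.0005
gripper_force: 1.4
```

Request:
carry_out --deltas '[[[0.0003, 0, 0.005, 0, -1], [0.0005, 0, 0.01, 0, -1], [0.0005, 0, 0.01, 0, -1]]]'

```text
clock: 6.75
tool_pos: [0.5804, 0.2261, 0.0501]
orientation: [-179.8, 2.7, -53.0]
force: [1.1, -2.1, 5.0]
opening: 0.0009
gripper_force: 2.2
```

Request:
carry_out --deltas '[[[0.0003, 0, 0.005, 0, -1], [0.0003, 0, 0.0075, 0, -1], [0.0003, 0, 0.0075, 0, -1]]]'

```text
clock: 7.05
tool_pos: [0.5804, 0.2261, 0.0489]
orientation: [-179.8, 2.7, -53.0]
force: [0.4, -2.0, 6.2]
opening: 0.0007
gripper_force: 3.5
```

Request:
carry_out --deltas '[[[0.0003, 0, 0.004, 0, -1], [0.0003, 0, 0.0075, 0, -1], [0.0003, 0, 0.0075, 0, -1], [0.0003, 0, 0.0075, 0, -1]]]'

```text
clock: 7.45
tool_pos: [0.5805, 0.2261, 0.0478]
orientation: [-179.7, 2.7, -53.0]
force: [0.4, -2.1, 8.8]
opening: 0.0003
gripper_force: 4.6
```

Request:
carry_out --deltas '[[[-0.005, 0, -0.1, 0, -1], [-0.015, 0, -0.3, 0, -1], [-0.025, 0, -0.55, 0, -1], [0.3, 0, -0.6, 0, -1], [0.3, 0, -0.6, 0, -1]]]'

```text
clock: 7.95
tool_pos: [0.6208, 0.1726, 0.166]
orientation: [-179.6, 2.7, -53.0]
force: [-0.9, -0.1, -0.4]
opening: 0.0005
gripper_force: 0.0
```

Run:
```python
from h import *
from plant import ctrl
import pickle
o=ctrl.get_obs();print(o["clock"],o["tool_pos"],o["orientation"],o["force"],o["joint_pos"].round(1))
go(o,[.499,-.040,.125],-53)
S={}
for n in("side","top"):
    s=ctrl.snapshot(n);S[n]=s
a=cv2.resize(S["side"]["color"][270:360,210:320,::-1],None,fx=4,fy=4,interpolation=cv2.INTER_CUBIC)
b=cv2.resize(pickle.load(open("s0.pkl","rb"))["side"]["color"][270:360,210:300,::-1],None,fx=4,fy=4,interpolation=cv2.INTER_CUBIC)
cv2.imwrite("pics/cmp1.png",np.hstack([b,a]))
pickle.dump(S,open("s1.pkl","wb"))
```

```text
7.95 [0.62081161 0.17257118 0.16596521] [-179.59664797    2.66070478  -53.01428019] [-0.87860263 -0.14860225 -0.38668079] [ 31.2  20.5  -6.4  -3.  -63.    7.2]
shift/0.2 [0.4916 1.1272 0.1743] worldyaw change 0.0 turn -0.0 rows>= 5.0
```

View pics/cmp1.png

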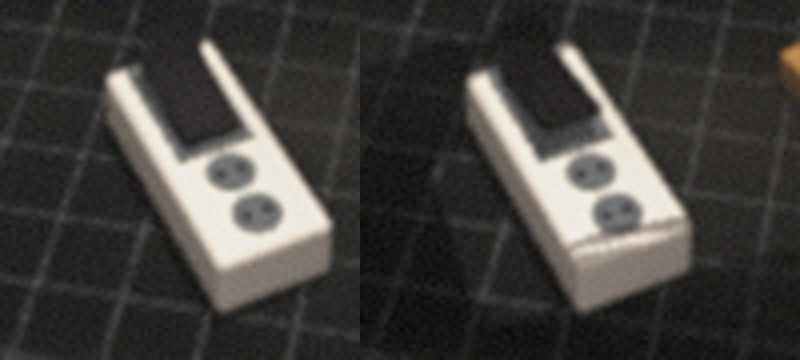

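The side views before and after show that the rocker's socket-side end has come up and the block has not moved. Next is the absorber button.

Request:
carry_out --deltas '[[[0.49, 0.95, 0.0, 0, -1], [0.49, 0.95, 0.0, 0, -1], [0.49, 0.95, 0.0, 0, -1], [0.49, 0.95, 0.0, 0, -1], [0.49, 0.95, 0.0, 0, -1]]]'

```text
clock: 8.55
tool_pos: [0.5226, -0.0215, 0.1576]
orientation: [-179.9, 2.8, -53.2]
force: [1.4, 1.0, 0.9]
opening: 0.0008
gripper_force: 0.0
```

Run:
```python
from h import *
from plant import ctrl
o=ctrl.get_obs();print(o["clock"],o["tool_pos"],o["orientation"],o["force"])
s=ctrl.snapshot("wrist")
for d in ctrl.spot_point(s,"fan_button_top")[:3]:print(d["centre"],d["p"],at(s,d["centre"],.094).round(4))
for d in ctrl.silhouettes(s,"fan_button")[:3]:print(d["centre"],d["p"],at(s,d["centre"],.094).round(4))
print(proj(s,[.499,-.04,.094]))
go(o,[.499,-.040,.115],-53)
cv2.imwrite("pics/w3.png",s["color"][:,:,::-1])
```

```text
8.55 [ 0.52256923 -0.02150615  0.15760572] [-179.93349756    2.78823266  -53.16871273] [1.41909958 1.02098665 0.85567525]
[314.2, 221.7] 0.59 [ 0.5005 -0.0406  0.094 ]
[315.4, 219.5] 0.92 [ 0.5009 -0.0424  0.094 ]
[315.32787401 223.52718804]
shift/0.2 [0.0137 0.15   0.2124] worldyaw change 0.2 turn -0.0005 rows>= 2.0
```

View pics/w3.png

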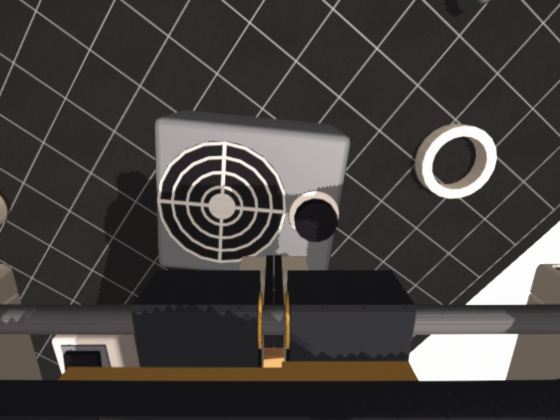

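The wrist view shows the button cap at about (315,220), which agrees with the estimate. I'll go over it and down.

Request:
carry_out --deltas '[[[0.016, 0.155, 0.05, 0, -1], [0.016, 0.155, 0.15, 0, -1], [0.018, 0.155, 0.25, 0, -1], [0.0185, 0.155, 0.28, 0, -1], [0.0185, 0.155, 0.28, 0, -1]]]'

```text
clock: 9.2
tool_pos: [0.5021, -0.0376, 0.1015]
orientation: [-179.9, 2.7, -53.0]
force: [0.7, 0.3, 0.8]
opening: 0.0001
gripper_force: 0.0
```

Request:
carry_out --deltas '[[[0.01, 0.02, 0.0, 0, -1], [0.011, 0.02, 0.03, 0, -1], [0.011, 0.02, 0.045, 0, -1], [0.012, 0.02, 0.06, 0, -1], [0.012, 0.02, 0.06, 0, -1]]]'

```text
clock: 9.7
tool_pos: [0.5006, -0.0422, 0.0905]
orientation: [-179.8, 2.7, -53.0]
force: [-0.5, 0.1, 4.2]
opening: 0.0004
gripper_force: 1.5
```

Request:
carry_out --deltas '[[[0.0005, 0, 0.01, 0, -1], [0.001, 0, 0.02, 0, -1], [0.0012, 0, 0.025, 0, -1], [0.0012, 0, 0.025, 0, -1]]]'

```text
clock: 10.1
tool_pos: [0.5006, -0.0422, 0.0854]
orientation: [-179.8, 2.7, -53.0]
force: [1.2, 0.3, 2.8]
opening: 0.0004
gripper_force: 1.7
```

Request:
carry_out --deltas '[[[0.0003, 0, 0.008, 0, -1], [0.0006, 0, 0.014, 0, -1], [0.0008, 0, 0.017, 0, -1], [0.0008, 0, 0.017, 0, -1]]]'

```text
clock: 10.5
tool_pos: [0.5006, -0.0422, 0.0822]
orientation: [-179.8, 2.7, -53.0]
force: [0.7, 0.9, 6.2]
opening: 0.0002
gripper_force: 2.8
```

Request:
carry_out --deltas '[[[0.0003, 0, 0.004, 0, -1], [0.0004, 0, 0.007, 0, -1], [0.0004, 0, 0.007, 0, -1]]]'

```text
clock: 10.8
tool_pos: [0.5007, -0.0422, 0.081]
orientation: [-179.8, 2.6, -53.0]
force: [-0.4, 2.7, 7.9]
opening: 0.0004
gripper_force: 4.2
```

Request:
carry_out --deltas '[[[0.0002, 0, 0.004, 0, -1], [0.0002, 0, 0.004, 0, -1], [0.0002, 0, 0.004, 0, -1]]]'

```text
clock: 11.1
tool_pos: [0.5007, -0.0423, 0.0804]
orientation: [-179.8, 2.6, -53.0]
force: [-0.7, 2.0, 10.1]
opening: 0.0004
gripper_force: 4.9
```

Request:
carry_out --deltas '[[[-0.003, 0, -0.06, 0, -1], [-0.01, 0, -0.2, 0, -1], [-0.02, 0, -0.4, 0, -1], [-0.02, 0, -0.4, 0, -1]]]'

```text
clock: 11.5
tool_pos: [0.5022, -0.0423, 0.1648]
orientation: [-179.5, 2.5, -53.0]
force: [-0.9, -0.7, 0.8]
opening: 0.0004
gripper_force: 0.0
```

Run:
```python
from h import *
from plant import ctrl
o=ctrl.get_obs();print(o["clock"],o["tool_pos"],o["orientation"],o["force"],o["joint_pos"].round(1))
go(o,[.497,-.266,.13],-53)
go(o,[.497,-.266,.13],-120)
go(o,[.497,-.266,.13],30)
```

```text
11.5 [ 0.50217566 -0.04225284  0.16477263] [-179.46173278    2.45781566  -52.96934081] [-0.87056211 -0.72771455  0.75207948] [ 15.5   8.2 -23.5  -2.9 -58.7  23. ]
shift/0.2 [0.8842 0.6957 0.1295] worldyaw change -0.0 turn 0.0001 rows>= 5.0
shift/0.2 [0.8842 0.6957 0.1295] worldyaw change -67.0 turn 0.1862 rows>= 8.0
shift/0.2 [0.8842 0.6957 0.1295] worldyaw change 83.0 turn -0.2305 rows>= 10.0
```

Request:
carry_out --deltas '[[[0.8, 0.63, 0.0, 0, -1], [0.8, 0.63, 0.0, 0, -1], [0.8, 0.63, 0.1, 0, -1], [0.8, 0.63, 0.13, 0, -1], [0.8, 0.63, 0.13, 0, -1]]]'

```text
clock: 12.0
tool_pos: [0.4921, -0.2481, 0.1234]
orientation: [-180.0, 2.9, -53.3]
force: [-0.0, 0.9, -0.3]
opening: 0.0007
gripper_force: 0.0
```

Run:
```python
from h import *
from plant import ctrl
o=ctrl.get_obs();print(o["clock"],o["tool_pos"],o["orientation"],o["force"])
s=ctrl.snapshot("wrist")
for d in ctrl.spot_point(s,"timer_key_top")[:3]:print(d["centre"],d["p"],at(s,d["centre"],.05).round(4))
for d in ctrl.silhouettes(s,"timer_key")[:3]:print(d["centre"],d["p"],at(s,d["centre"],.05).round(4))
print(proj(s,[.497,-.266,.05]))
go(o,[.497,-.266,.06],-53)
cv2.imwrite("pics/w4.png",s["color"][:,:,::-1])
```

```text
12.0 [ 0.49209208 -0.24812354  0.12343897] [-179.97537832    2.87885268  -53.28945936] [-0.04784033  0.90658884 -0.32514782]
[283.3, 195.8] 0.76 [ 0.4968 -0.267   0.05  ]
[281.9, 184.7] 0.85 [ 0.5026 -0.2729  0.05  ]
[282.21722328 196.6559599 ]
shift/0.2 [0.1021 0.0339 0.3124] worldyaw change 0.3 turn -0.0008 rows>= 2.0
```

View pics/w4.png

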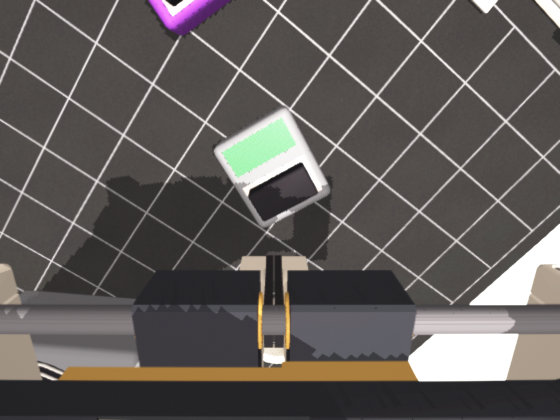

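The wrist view shows the grey timer with the green window. Its black key is at about (283,194), matching the estimate, and the purple look-alike is far off at (190,10).

Request:
carry_out --deltas '[[[0.11, 0.035, 0.1, 0, -1], [0.11, 0.035, 0.2, 0, -1], [0.11, 0.035, 0.29, 0, -1], [0.11, 0.035, 0.31, 0, -1], [0.11, 0.035, 0.31, 0, -1]]]'

```text
clock: 12.65
tool_pos: [0.501, -0.2628, 0.0633]
orientation: [-179.8, 2.7, -52.9]
force: [0.5, -0.3, -0.4]
opening: 0.0004
gripper_force: 0.0
```

Request:
carry_out --deltas '[[[0.011, 0.027, 0.0, 0, -1], [0.013, 0.027, 0.04, 0, -1], [0.014, 0.027, 0.06, 0, -1], [0.014, 0.027, 0.075, 0, -1], [0.014, 0.027, 0.075, 0, -1]]]'

```text
clock: 13.15
tool_pos: [0.498, -0.2691, 0.048]
orientation: [-179.8, 2.7, -53.0]
force: [-0.9, -0.3, 4.6]
opening: 0.0001
gripper_force: 2.1
```

Request:
carry_out --deltas '[[[0.0005, 0, 0.012, 0, -1], [0.001, 0, 0.024, 0, -1], [0.001, 0, 0.024, 0, -1]]]'

```text
clock: 13.45
tool_pos: [0.498, -0.2691, 0.0438]
orientation: [-179.8, 2.6, -53.0]
force: [-2.7, 0.4, 10.1]
opening: 0.0006
gripper_force: 4.5
```

Force 10 N means about 7 mm of travel, which is well past a third. Releasing straight up.

Request:
carry_out --deltas '[[[-0.003, 0, -0.06, 0, -1], [-0.01, 0, -0.2, 0, -1], [-0.025, 0, -0.5, 0, -1], [-0.04, 0, -0.8, 0, -1], [-0.04, 0, -0.8, 0, -1]]]'

```text
clock: 13.95
tool_pos: [0.4985, -0.2696, 0.2092]
orientation: [-179.6, 2.3, -53.0]
force: [0.7, -0.9, 0.1]
opening: 0.0003
gripper_force: 0.0
```

Request:
carry_out --deltas '[[[0.5, 0.5, 0, 0, -1], [0.5, 0.5, 0, 0, -1], [0.5, 0.5, 0, 0, -1], [0.5, 0.5, 0, 0, -1], [0.5, 0.5, 0, 0, -1]]]'

```text
clock: 14.45
tool_pos: [0.4763, -0.4094, 0.198]
orientation: [-179.8, 2.7, -53.2]
force: [1.0, -0.7, -0.6]
opening: 0.0005
gripper_force: 0.0
```

Run:
```python
from h import *
from plant import ctrl
import pickle
o=ctrl.get_obs();print(o["clock"],o["tool_pos"],o["force"])
S0=pickle.load(open("s0.pkl","rb"));r=[]
for n in("side","top"):
    s=ctrl.snapshot(n)
    sl=np.s_[150:340,210:350] if n=="side" else np.s_[180:260,150:400]
    f=2.8 if n=="side" else 1.5
    r.append([cv2.resize(x["color"][sl][:,:,::-1],None,fx=f,fy=f,interpolation=cv2.INTER_CUBIC) for x in(S0[n],s)])
cv2.imwrite("pics/end.png",np.hstack(r[0]))
t=r[1];print([np.abs(t[0].astype(int)-t[1]).mean().round(2)])
```

```text
14.45 [ 0.47625348 -0.40942025  0.19796086] [ 1.01311288 -0.7222859  -0.55617303]
[np.float64(10.77)]
```

View pics/end.png

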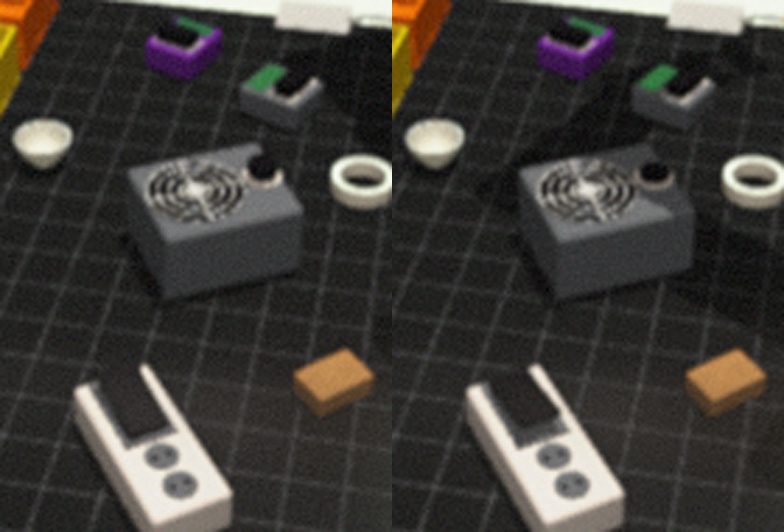

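The before and after side views show the rocker tipped, the button in (right, at (655,172)) and the timer key back up at (690,82). Nothing has moved, and the hand is clear.

```bash
python3 -c "
from plant import ctrl
print(ctrl.close_job())"
```

```text
the job is handed in; nothing more can be done
None
```

I handed the job in: the rocker is tipped fully over, the fan button is fully in, and the timer key was tapped about 7 mm down and sprang back, in that order. Pressing forces stayed near 10 N, nothing in the final side view had shifted, and the hand finished clear, about 14.5 s in.

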